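Switch on the trainer bench isolator with the tab-lock dial

TASK

Switch on the isolator on the automation bench: pinch in the two release tabs on the sides of its tab-lock dial, turn the dial clockwise all the way to its stop, then let go. Leave the plain round dial on the other, identical grey box as it is.

Things in the scene. Friction and masses are not known exactly. Their poses are not given: they have to be found in the camera images.
- tab_dial_grip (a point): Point to grip on the tab-lock dial: on its vertical axis, half-way up the tabs, 107 mm above the table. The dial is an upright black bar, 56 mm long (x) and 18 thick (y), top 51 mm above a fixed grey box (130 x 130 mm, 75 high), white line on its -x end, with a grey ribbed tab beside each flat side. Axes turn with the dial: z up, y from tab to tab. A collar of radius 52 mm round it is 10 mm high.
- tab_dial (a joint): Angle of the tab-lock dial, rad: 0 = locked off (start), grows clockwise seen from above, 1.05 (60 degrees) = at the stop, on. With both tabs pinched in it turns freely (under 0.1 N m) and stays where left; within about 10 degrees of the stop the tabs spring out and lock it again. While locked off it has about 3 degrees of play.
- tab_l (a joint): Travel of the release tab on the dial's +y side, m: 0 = out, 0.012 = fully in; the -y tab is its mirror image. Tabs are 26 mm wide (x), stand 14 to 48 mm above the box, outer faces 58 mm apart. Each slides straight inward on its own spring (2 N at rest, 6 N fully in, then 34 mm apart). Both must be in by over 5 mm to free the dial: pinch them to the end and keep pinching while turning.
- plain_dial_mark (a point): Bystander to be left alone: outer end of the white line on top of the plain round black dial (54 mm in diameter, no tabs, top 38 mm above its box) on another fixed grey box of the same size. The point lies 22 mm from that dial's axis. The dial turns easily.

How it is judged:
By the outcome, as a careful person would: the job done as asked, in the order asked, and still so for the second after the job is handed in, with the robot touching nothing.
It also fails if it takes over 34 s, if anything falls off the work surface, if the arm or the gripper's body presses on something with over 40 N, if the wrist force passes 120 N, or if a joint passes its speed limit or range.

ROBOT

A 6-joint arm with a two-finger parallel gripper is mounted at the origin on the work surface. World frame = base frame: x ahead of the robot, y to its left, z up, the work surface at z = 0. Lengths are in mm, angles in degrees, forces in N, time in s.
With the tool pointing down it reaches from about 350 to 850 mm from the base axis. Payload 8.1 kg.
Tool frame: the origin (TCP) lies at the centre of the arm's flange, where the gripper is bolted on; the fingertips stand 173 mm ahead of it and the grasp point (between the pads) lies 155 mm ahead of it; z points along the fingers, y is the line along which they close (so a half turn about z gives the same grasp; the last joint's range is limited). The gripper opens to 85 mm and grips with 20 to 120 N. Pads are 22 mm wide; open, the fingers measure 114 mm over their backs; the gripper's body (76 mm by 85 mm) begins 54 mm behind the grasp point. The pads swing forward as they close: fully open they stand 13 mm farther back than shut.
Start: joints at [-78.117, 7.471, 85.268, -0, 87.261, -4.893], TCP at [173.201, -574.463, 404.692] pointing down, gripper open.
Joint ranges: [-169.43, 169.43], [-51.17, 129.36], [1.28, 143.12], [-76.62, 256.62], [0, 156.53], [-152.29, 152.29]. Speed limits (degrees/s): [136.94, 136.94, 159.86, 180, 180, 180].

INTERFACE

Orientations are given as [roll, pitch, yaw] about the fixed x, y, z axes, in that order (R = Rz(yaw) Ry(pitch) Rx(roll)).
In Python, from bench import * gives the robot as it stands.
- The arm moves only by the shell command python3 -m jog 'ROWS' [FORCE]. ROWS is text: rows parted by semicolons, each of 7 numbers parted by spaces: the shift along the tool's x, y, z scaled (see below), then the turn, a rotation vector about the tool's x, y, z scaled (see below), then the closure, from -1 (fully open) to 1 (shut). In form: tx ty tz wx wy wz hand; .... A call has 1 to 5 rows; each row shifts and turns the commanded pose from where the row before left it, along the tool's axes as they then stand; what a row does not reach is not made up. The controller multiplies each number of a shift by 0.1 m and each number of a turn by 60 degrees. A row lasts 1/8 s, in which the tool goes at most 62.5 mm and 10.7 degrees, less where a joint would pass 70% of its speed; a pose out of reach is approached as far as the arm can. A call with a number of a shift or a turn outside -1 to 1 is refused whole. A call with a gripper value outside its range is refused whole. The fingers move at their own pace and stop on an object; FORCE is the grip in N (left out, the last holds). Time passes only in rows, so rows that do not move let the fingers close. It gives the time, the measured TCP pose, the force, the opening and the grip force at its end, in the units of the state.
- sense(): the state, without advancing time (a new reading comes with each control period).
- snapshot(name): name is "scene" or "top" or "wrist"; returns a dict with "img" (420x560x3 uint8, red, green, blue), "fx", "fy", "cx", "cy" (pixels), "dist" ([k1, k2, p1, p2, k3] as OpenCV has them; the pictures are not rectified), "extrinsics" (4x4, takes a point from camera to world coordinates). Camera axes: x right, y down, z forward; pixel columns grow to the right and rows downward; lengths in mm; the calibration is good to about 2 mm. A picture is of the moment at which its call begins. There is no depth.
- hand_in(): hands the job in; it is judged then, once.
The state is a dict: "time": time; "joint_pos": joint angles; "qd": joint speeds; "joint_efforts": joint torques, N m; "tool_pos": TCP position; "tcp_rot": TCP orientation; "ft_force": force on the tool from outside, world axes, zero at the start; "wrist_torque": the same for the moment, N m; "finger_gap": finger opening in mm; "grip_force": force on a finger pad.
Only numpy, scipy, OpenCV 4.12 (cv2) and the standard library are available. Lean on these libraries where they do the work, as an engineer would, in place of code of your own. Each camera call takes 0.05 s, during which the arm holds its last target. There are 200 camera calls.

## Working session

There is one attempt and no reset: what is moved stays moved. The work goes in short steps, Python scripts to look and compute and a shell command to move; the robot and the scene stay as the last step left them, time stands still between calls to the robot, and variables do not carry over. Pictures are saved under pics/ and viewed, at most 10 in all, crops included, and the job is handed in when it is done.

```bash
mkdir -p pics
python3 - <<'E'
from bench import *
import cv2,pickle
for n in("scene","top"):
    s=snapshot(n); pickle.dump(s,open(f"{n}.pkl","wb")); cv2.imwrite(f"pics/{n}0.png",s["img"][:,:,::-1])
print(sense())
E
```

```text
{'time': 0.1, 'joint_pos': array([-7.81182376e+01,  7.51030571e+00,  8.53239670e+01,  4.46910693e-04,
        8.72622866e+01, -4.89277833e+00]), 'qd': array([-0.00793962, -0.12997686, -0.11864205,  0.06237089, -0.16710576,
       -0.08646729]), 'joint_efforts': array([ 1.82728185e-03, -5.70948780e+01, -5.01944017e+01, -9.31092131e-05,
        7.90187682e-03,  4.81071208e-05]), 'tool_pos': array([ 173.14546074, -574.25177678,  403.74516111]), 'tcp_rot': array([-1.79903831e+02, -8.68040821e-03,  1.67745117e+01]), 'ft_force': array([ 0.66651912, -0.81564988, -0.38540998]), 'wrist_torque': array([-0.0170364 ,  0.0183037 ,  0.01691661]), 'grip_force': 0.0, 'finger_gap': 85.17138977452602}
```

View pics/top0.png

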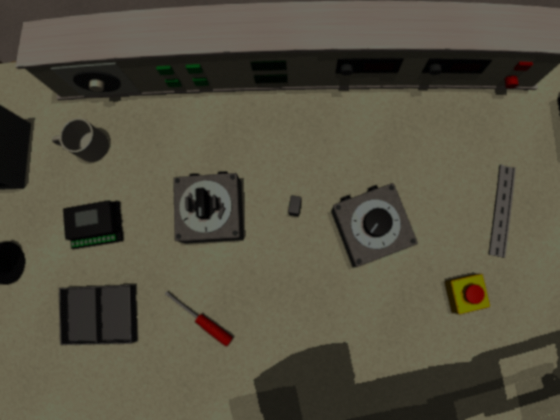

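View pics/scene0.png

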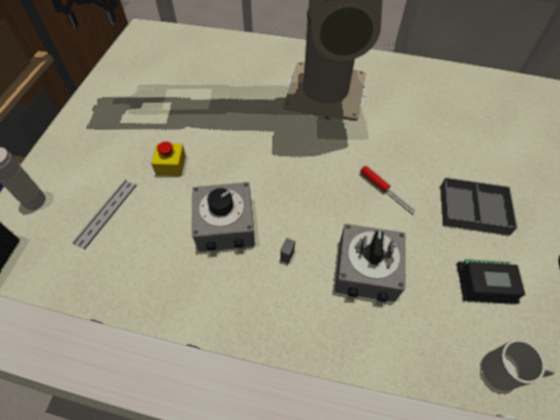

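The top view shows the tab dial's box near (207,207) and the plain dial's box near (375,223). Next I'll enlarge the tab dial and work out where it is.

```bash
cat > h.py <<'E'
import numpy as np,cv2
def world(s,uv,z):
    K=np.array([[s["fx"],0,s["cx"]],[0,s["fy"],s["cy"]],[0,0,1.]])
    p=cv2.undistortPoints(np.array([[uv]],float),K,np.array(s["dist"],float))[0,0]
    E=np.array(s["extrinsics"]);d=E[:3,:3]@np.array([p[0],p[1],1]);o=E[:3,3]
    return o+d*(z-o[2])/d[2]
E
python3 - <<'E'
from h import *
import pickle
s=pickle.load(open("top.pkl","rb"))
print(np.array(s["extrinsics"]).round(2))
for uv in [(175,179),(238,173),(242,238),(175,240)]: print(uv,world(s,uv,75).round(0))
print(world(s,(206,207),85),world(s,(375,223),85))
c=s["img"][160:255,155:255,::-1]
c=cv2.resize(c,None,fx=6,fy=6,interpolation=cv2.INTER_CUBIC); c=cv2.convertScaleAbs(c,alpha=1.8)
cv2.imwrite("pics/crop1.png",c)
E
```

```text
[[-1.0000e-02 -9.9000e-01  1.6000e-01  4.1233e+02]
 [-1.0000e+00  2.0000e-02  3.0000e-02 -9.5100e+00]
 [-3.0000e-02 -1.6000e-01 -9.9000e-01  9.4174e+02]
 [ 0.0000e+00  0.0000e+00  0.0000e+00  1.0000e+00]]
(175, 179) [617. 242.  75.]
(238, 173) [626. 114.  75.]
(242, 238) [496. 106.  75.]
(175, 240) [494. 238.  75.]
[556.87481108 175.16941474  85.        ] [ 519.80336605 -151.23428194   85.        ]
```

View pics/crop1.png

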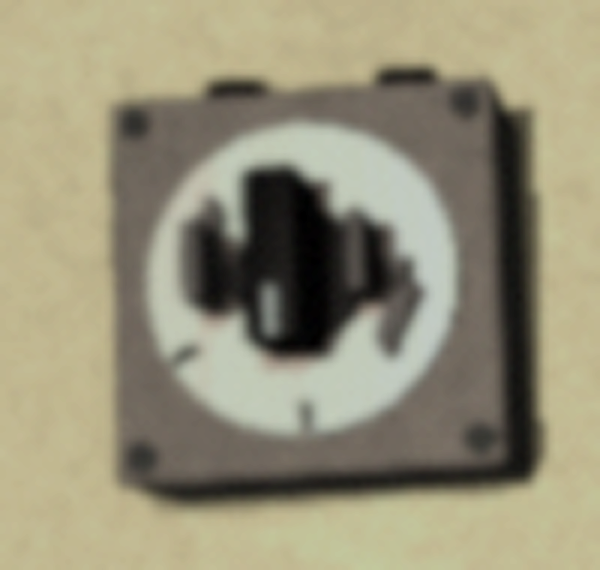

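The crop puts the collar centre at about px (205.5,206.5), which is world (557,175). The white line points down the image (-x), and the "on" mark is clockwise from it, to the lower left. Dial yaw is about 3°. I'll approach at tool yaw 183° so that joint 6 stays in range through the clockwise turn. First the translation.

```bash
R='0.39 -0.405 0 0 0 0 -1'
python3 -m jog '0.39 -0.405 0 0 0 0 -1;0.39 -0.405 0 0 0 0 -1;0.39 -0.405 0 0 0 0 -1;0.39 -0.405 0 0 0 0 -1;0.39 -0.405 0 0 0 0 -1' 
python3 -m jog '0.39 -0.405 0 0 0 0 -1;0.39 -0.405 0 0 0 0 -1;0.39 -0.405 0 0 0 0 -1;0.39 -0.405 0 0 0 0 -1;0.39 -0.405 0 0 0 0 -1' 
python3 -m jog '0.39 -0.405 0 0 0 0 -1;0.39 -0.405 0 0 0 0 -1;0.39 -0.405 0 0 0 0 -1;0.39 -0.405 0 0 0 0 -1;0.39 -0.405 0 0 0 0 -1' 
python3 -m jog '0 0 0 0 0 -0.17 -1;0 0 0 0 0 -0.17 -1;0 0 0 0 0 -0.17 -1;0 0 0 0 0 -0.17 -1;0 0 0 0 0 -0.17 -1' 
python3 -m jog '0 0 0 0 0 -0.17 -1;0 0 0 0 0 -0.17 -1;0 0 0 0 0 -0.17 -1;0 0 0 0 0 -0.17 -1;0 0 0 0 0 -0.17 -1' 
python3 -m jog '0 0 0 0 0 -0.17 -1;0 0 0 0 0 -0.17 -1;0 0 0 0 0 -0.17 -1;0 0 0 0 0 -0.17 -1;0 0 0 0 0 -0.17 -1' 
python3 -m jog '0 0 0 0 0 -0.17 -1;0 0 0 0 0 -0.05 -1;0 0 0 0 0 0 -1'
python3 - <<'E'
from bench import *
import cv2,pickle
s=snapshot("wrist"); pickle.dump(s,open("w1.pkl","wb")); cv2.imwrite("pics/w1.png",cv2.convertScaleAbs(s["img"][:,:,::-1],alpha=1.5))
s=sense();print(s["time"],s["tool_pos"],s["tcp_rot"],s["joint_pos"])
E
```

```text
time: 0.72
tool_pos: [301.8, -322.5, 404.3]
tcp_rot: [-180.0, -0.0, 16.8]
ft_force: [1.4, 0.2, 0.8]
finger_gap: 85.5
grip_force: 0.0
time: 1.35
tool_pos: [430.0, -72.3, 404.5]
tcp_rot: [180.0, -0.0, 16.8]
ft_force: [0.4, -0.9, -0.5]
finger_gap: 85.5
grip_force: 0.0
time: 1.98
tool_pos: [558.4, 177.9, 404.2]
tcp_rot: [180.0, 0.0, 16.8]
ft_force: [1.4, -0.5, -0.0]
finger_gap: 85.9
grip_force: 0.0
time: 2.6
tool_pos: [557.8, 176.0, 404.0]
tcp_rot: [-179.9, 0.0, 68.1]
ft_force: [-0.7, -0.4, -0.0]
finger_gap: 85.1
grip_force: 0.0
time: 3.22
tool_pos: [557.8, 176.0, 404.1]
tcp_rot: [-179.9, -0.0, 119.1]
ft_force: [0.0, -0.7, -0.7]
finger_gap: 85.2
grip_force: 0.0
time: 3.85
tool_pos: [557.8, 176.0, 404.1]
tcp_rot: [-180.0, -0.1, 170.1]
ft_force: [-0.2, -0.8, 0.0]
finger_gap: 85.4
grip_force: 0.0
time: 4.22
tool_pos: [557.9, 176.0, 404.2]
tcp_rot: [-180.0, -0.1, -177.0]
ft_force: [0.2, -0.3, 0.0]
finger_gap: 85.3
grip_force: 0.0
4.275 [557.86544061 176.00261045 404.27066808] [-1.79992578e+02 -4.32245881e-02 -1.77101942e+02] [ 1.24888751e+01  5.18852399e+00  8.77633744e+01 -1.16280485e-04
  8.70919585e+01 -8.04091794e+01]
```

View pics/w1.png

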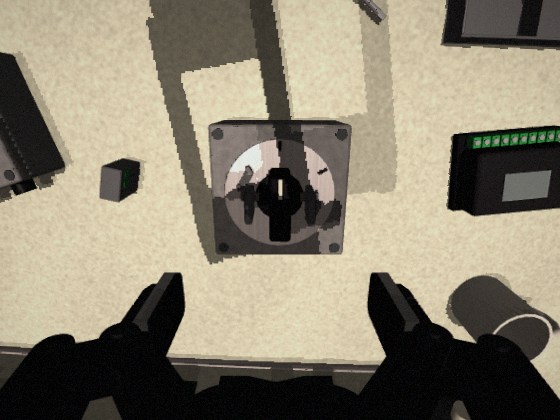

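The wrist view shows the dial between the fingers. Its collar is centred near (279,191) and the bar runs close to vertical. I'll enlarge it to fix the centre and yaw.

Run:
```python
from h import *
import pickle
s=pickle.load(open("w1.pkl","rb"))
c=cv2.resize(s["img"][115:260,200:360,::-1],None,fx=4,fy=4,interpolation=cv2.INTER_CUBIC)
cv2.imwrite("pics/w1c.png",cv2.convertScaleAbs(c,alpha=2,beta=20))
print(np.array(s["extrinsics"]).round(3))
```

```text
[[-5.20000e-02  9.47000e-01  3.17000e-01  4.76684e+02]
 [ 9.99000e-01  5.00000e-02  1.60000e-02  1.71501e+02]
 [-1.00000e-03  3.17000e-01 -9.48000e-01  3.72899e+02]
 [ 0.00000e+00  0.00000e+00  0.00000e+00  1.00000e+00]]
```

View pics/w1c.png

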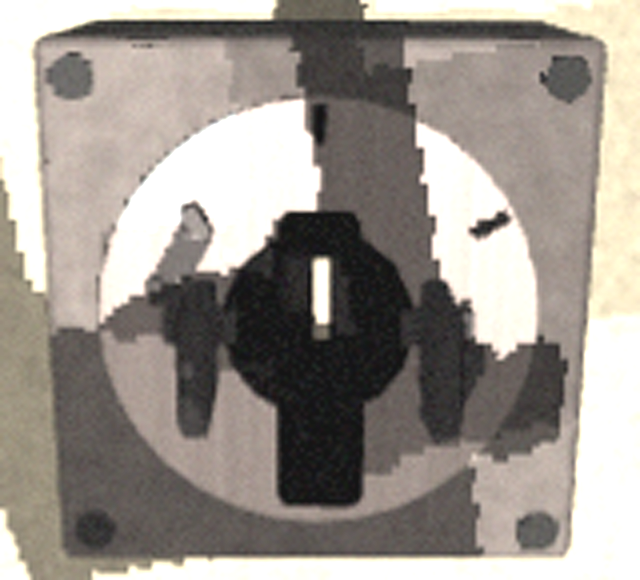

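In the enlarged crop the collar edges are at x 100/538 and y 97/522. The line on the bar runs (321,257)-(321,337), and the tabs' outer faces are at x 178 and 465.

Run:
```python
from h import *
import pickle
s=pickle.load(open("w1.pkl","rb"))
f=lambda x,y,z:world(s,(200+(x+.5)/4-.5,115+(y+.5)/4-.5),z)
e=[f(*p,85) for p in[(100,305),(538,305),(318,97),(318,522)]];print(np.round(e,1))
print("x",(e[2]+e[3])/2,"y",(e[0]+e[1])/2)
b=[f(*p,75) for p in[(38,45),(605,40),(572,553),(62,555)]];print(np.round(b,1),np.mean(b,0))
ang=lambda d:np.degrees(np.arctan2(d[1],d[0]))
print("yaw",ang(b[3]-b[0]),ang(b[2]-b[1]),ang(b[1]-b[0])-90)
l=[f(321,257,126),f(321,337,126)];print(l,ang(l[1]-l[0]))
print("tabs top",f(178,290,123),f(465,290,123))
print("offmark",ang((e[2]+e[3])/2-f(319,122,85)))
```

```text
[[556.6 128.4  85. ]
 [551.3 228.9  85. ]
 [507.1 175.8  85. ]
 [608.4 181.4  85. ]]
x [557.73849109 178.61957443  85.        ] y [553.96903871 178.64126542  85.        ]
[[499.8 112.8  75. ]
 [492.1 239.3  75. ]
 [618.3 246.6  75. ]
 [625.6 117.3  75. ]] [558.94993568 179.02393308  75.        ]
yaw 2.0822989868139694 3.3184131321929624 3.49032875585047
[array([533.32224815, 177.47494833, 126.        ]), array([549.51448055, 178.38246397, 126.        ])] 3.2078636997687116
tabs top [542.1670383  149.57342965 123.        ] [539.18918418 206.47194627 123.        ]
offmark 2.890488888374131
```

Two views agree on the dial centre to within about 3 mm: about (558,178), yaw 3°. I'll shift +2 mm and descend to TCP z≈264, so the fingertips stay clear of the 85 mm collar. Then I'll pinch gently.

```bash
python3 -m jog '0 0.02 0.4 0 0 0 -1;0 0 0.4 0 0 0 -1;0 0 0.3 0 0 0 -1;0 0 0.3 0 0 0 -1;0 0 0 0 0 0 -1' 25
python3 -m jog '0 0 0 0 0 0 -0.3;0 0 0 0 0 0 -0.1;0 0 0 0 0 0 0;0 0 0 0 0 0 0.1;0 0 0 0 0 0 0.1' 25
python3 -m jog '0 0 0 0 0 0 0.3;0 0 0 0 0 0 0.5;0 0 0 0 0 0 1;0 0 0 0 0 0 1;0 0 0 0 0 0 1' 30
python3 -c "
from bench import *
s=sense();print(s['ft_force'],s['wrist_torque'],s['finger_gap'],s['grip_force'],s['tool_pos'])"
```

```text
time: 4.9
tool_pos: [556.4, 177.7, 261.6]
tcp_rot: [-179.9, -0.3, -177.1]
ft_force: [0.4, -0.6, -0.0]
finger_gap: 85.4
grip_force: 0.0
time: 5.52
tool_pos: [558.8, 178.4, 267.5]
tcp_rot: [179.9, 0.2, -177.0]
ft_force: [-0.7, 1.1, 7.5]
finger_gap: 38.3
grip_force: 5.9
time: 6.15
tool_pos: [558.9, 178.8, 268.2]
tcp_rot: [179.9, 0.3, -177.0]
ft_force: [-3.6, 2.6, 11.1]
finger_gap: 32.5
grip_force: 30.2
[-3.57989135  2.58345875 11.14074933] [ 0.36949823  0.62738688 -0.10203756] 32.48980555491943 30.151372253894806 [558.85853351 178.83487435 268.19649518]
```

The pinch is at 32.5 mm with 30 N and almost no lateral force, so both tabs are fully in and the grip is centred. Now I'll turn clockwise, which is +wz.

```bash
python3 -m jog '0 0 0 0 0 0.08 1;0 0 0 0 0 0.1 1;0 0 0 0 0 0.1 1;0 0 0 0 0 0.1 1;0 0 0 0 0 0 1' 30
python3 -c "
from bench import *
s=sense();print(s['ft_force'],s['wrist_torque'],s['finger_gap'],s['tool_pos'],s['tcp_rot'])"
```

```text
time: 6.78
tool_pos: [558.9, 178.7, 268.2]
tcp_rot: [179.8, 0.2, 160.1]
ft_force: [-4.0, 1.8, 10.6]
finger_gap: 32.2
grip_force: 30.2
[-4.03275001  1.75277923 10.62890443] [0.24988608 0.60210595 0.13171138] 32.15288336929984 [558.85273353 178.7364174  268.18055968] [179.8170793    0.20276639 160.09430096]
```

It turns freely, with about 0.1 N m at 23°. I'll continue to the stop.

```bash
python3 -m jog '0 0 0 0 0 0.1 1;0 0 0 0 0 0.1 1;0 0 0 0 0 0.1 1;0 0 0 0 0 0.1 1;0 0 0 0 0 0 1' 30
python3 -m jog '0 0 0 0 0 0.1 1;0 0 0 0 0 0.07 1;0 0 0 0 0 0.05 1;0 0 0 0 0 0 1;0 0 0 0 0 0 1' 30
python3 -c "
from bench import *
import cv2
s=sense();print(s['ft_force'],s['wrist_torque'],s['finger_gap'],s['tool_pos'],s['tcp_rot'])"
```

```text
time: 7.4
tool_pos: [558.8, 178.6, 268.2]
tcp_rot: [179.8, 0.1, 136.1]
ft_force: [-3.3, 1.5, 12.8]
finger_gap: 31.9
grip_force: 30.3
time: 8.02
tool_pos: [558.8, 178.6, 268.2]
tcp_rot: [179.8, 0.1, 123.0]
ft_force: [-3.5, 1.3, 12.2]
finger_gap: 31.8
grip_force: 30.4
[-3.51188353  1.33897874 12.24938038] [ 0.03672989  0.78351932 -0.01917021] 31.812561963770982 [558.75935539 178.63493271 268.18750053] [1.79758290e+02 5.43051862e-02 1.22983760e+02]
```

That's 60° of tool turn with no stop torque yet. I'll push a little further in small steps.

```bash
for i in 1; do python3 -m jog '0 0 0 0 0 0.03 1;0 0 0 0 0 0.02 1;0 0 0 0 0 0 1' 30; done
python3 -c "
from bench import *
s=sense();print(s['wrist_torque'],s['tcp_rot'])"
python3 -m jog '0 0 0 0 0 0.03 1;0 0 0 0 0 0.02 1;0 0 0 0 0 0 1' 30
python3 - <<'E'
from bench import *
import cv2
s=sense();print(s['wrist_torque'],s['tcp_rot'])
s=snapshot("wrist");cv2.imwrite("pics/w2.png",cv2.convertScaleAbs(s["img"][:,:,::-1],alpha=2,beta=20))
E
```

```text
time: 8.4
tool_pos: [558.8, 178.7, 268.2]
tcp_rot: [179.8, 0.1, 120.0]
ft_force: [-4.6, 0.8, 12.8]
finger_gap: 32.0
grip_force: 33.5
[0.10968951 0.84260782 0.98617784] [1.79757532e+02 6.39417983e-02 1.20044874e+02]
time: 8.78
tool_pos: [558.7, 178.8, 268.3]
tcp_rot: [179.8, 0.1, 117.1]
ft_force: [-4.4, 1.2, 13.0]
finger_gap: 32.1
grip_force: 41.3
[1.53076718e-03 8.40208961e-01 1.69237454e+00] [1.79755469e+02 6.64775230e-02 1.17104893e+02]
```

View pics/w2.png

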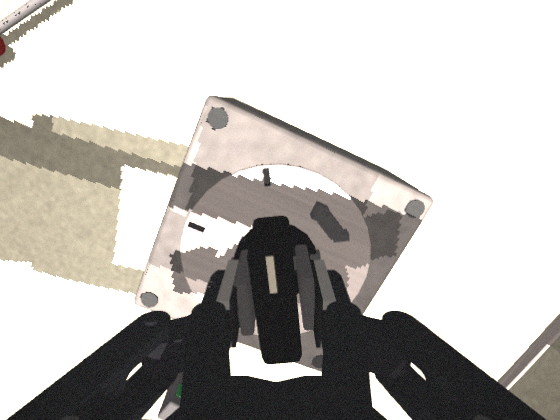

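The torque climbs from 0 to 1.7 N m, so the dial is at its stop. The white line (270,270) points at the "on" mark (267,177). I'll ease off the twist, open slowly and rise.

```bash
python3 -m jog '0 0 0 0 0 -0.04 1;0 0 0 0 0 0 0.2;0 0 0 0 0 0 -0.3;0 0 0 0 0 0 -1;0 0 0 0 0 0 -1' 30
python3 -m jog '0 0 0 0 0 0 -1;0 0 0 0 0 0 -1;0 0 -0.2 0 0 0 -1;0 0 -0.4 0 0 0 -1;0 0 -0.4 0 0 0 -1'
python3 -m jog '0 0 -0.4 0 0 0 -1;0 0 0 0 0 0 -1;0 0 0 0 0 0 -1'
python3 - <<'E'
from h import *
from bench import *
s=snapshot("wrist");a=s["img"][100:300,170:390,::-1]
t=snapshot("top")["img"][150:260,150:420,::-1]
a=cv2.resize(a,None,fx=2,fy=2,interpolation=2);t=cv2.resize(t,None,fx=1.63,fy=1.63,interpolation=2)
o=np.zeros((590,450,3),np.uint8);o[:400,:440]=a;o[405:405+t.shape[0],:t.shape[1]]=t
cv2.imwrite("pics/end.png",cv2.convertScaleAbs(o,alpha=2,beta=20))
E
```

```text
time: 9.45
tool_pos: [557.9, 177.9, 264.8]
tcp_rot: [-180.0, 0.0, 119.4]
ft_force: [0.0, 0.1, -0.8]
finger_gap: 84.9
grip_force: 0.0
time: 10.07
tool_pos: [557.8, 178.0, 367.2]
tcp_rot: [180.0, 0.0, 119.4]
ft_force: [-0.5, 0.5, 0.6]
finger_gap: 85.7
grip_force: 0.0
time: 10.45
tool_pos: [557.8, 178.0, 405.6]
tcp_rot: [179.9, 0.0, 119.4]
ft_force: [-0.6, -0.4, -0.7]
finger_gap: 85.3
grip_force: 0.0
```

View pics/end.png

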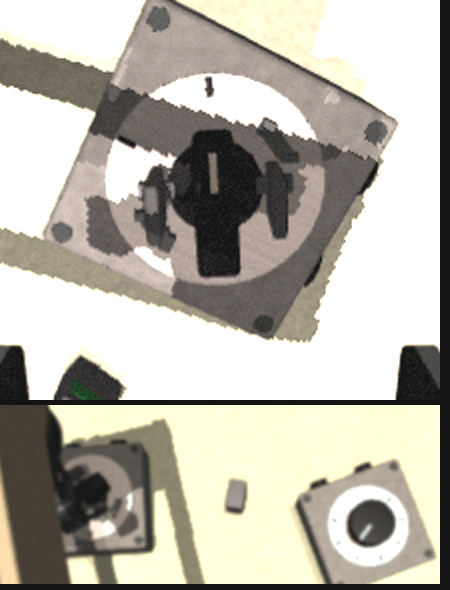

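The line (213,172) points at the "on" mark (209,85), both tabs are out again, and the gripper is clear. The plain dial looks unchanged.

```bash
python3 -c "
from bench import *
print(hand_in())"
```

```text
the job is handed in; nothing more can be done
None
```

The isolator is switched on: I pinched both tabs, turned the dial clockwise to its stop and let go. The last picture shows its line at the "on" mark with both tabs out again. The plain dial was not touched, and the job was handed in at about 10.5 s.

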